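# Find the tin that rattles and hold it out over the dish

### The job

Three metal tins, each with a steel ball inside, lie in the wire rack; one was closed up without its foam, so its ball rolls loose. First press the lid that was left ajar fully shut; then lift the tins out one at a time and shake or rock them end to end until you have found the one that rattles, laying any silent one back in its own seat. Finish while holding the rattling tin, still and level, over the middle of the steel dish, 10 to 30 cm above the bench, ready to be opened; do not put it down or let go, and leave the dish, timer, pen and cotton jar where they are.

Things in the scene. Friction and masses are not known exactly. Their poses are not given: they have to be found in the camera images.
- tin_1: one of three identical plain metal tins, 160 x 48 x 48 mm with the lid shut; origin at the centre of its underside, x along its length (away from the robot), z up; body 40 mm high, flat lid 8 mm thick on top. Lies level in a seat of the rack, underside 24 mm above the bench. Grip it across its 48 mm width at mid-length, on the body below the lid; about 0.5 kg
- tin_2: tin like tin_1. The tins themselves vary by some 50 g, so weighing tells nothing. Two of the three hold a ball bedded in foam that fills the tin; in the remaining one, any of the three, a 32 mm, 135 g steel ball can roll 60 mm either way from the middle. It lies at mid-length at first, starts to roll at a slope of about 10 degrees and knocks at the ends
- tin_3: tin like tin_1. A rolling ball cannot be seen, only felt: in the force and moment on the tool as it knocks, or by the moment at the wrist, which differs by about 0.14 N m between the ball lying at one end of the level tin and at the other; a packed tin shows no such difference
- tin_1_lid (a joint): lid hinge of tin_1, across the tin's -x end, 40 mm above its underside: 0 = fully shut, grows as the far edge (+x) of the 160 mm lid rises; a stiff friction hinge (0.2 N m) that stays where it is left and shuts when pressed down with a few newtons on the far half. One of the three lids starts ajar by 0.2 to 0.45 rad, the others shut
- tin_2_lid (a joint): lid hinge of tin_2, like that of tin_1
- tin_3_lid (a joint): lid hinge of tin_3, like that of tin_1
- rack: fixed bent-wire rack, 278 mm wide (y), 124 mm deep (x); origin on the bench under its middle. Three seats 90 mm apart along y; tins lie along x on two cross rails (x = -58 and +58 mm, tops 24 mm above the bench). At the rails only, wire guides rise to 49 mm above the bench, with 3 mm of play on either side of a tin; at mid-length the 42 mm between tins is free down to the bench
- steel_dish: shallow rectangular steel dish, 78 x 120 x 26 mm, on the bench beyond the rack; origin at the centre of its underside
- timer: white wind-up bench timer with a black knob, 66 x 66 x 44 mm; origin under its centre; a bystander
- pen_black: white pen with black ends, 9 x 134 x 9 mm, long along y; origin under its centre; a bystander
- jar: white lidded cotton jar with a knob, 68 x 68 x 90 mm, left of the dish; origin under its centre; a bystander
There are look-alikes about, which are no part of the job. Leave any green look-alike of the tin_3 alone.

How it is judged:
By the outcome, as a careful person would: the job done as asked, in the order asked, and still so for the second after the job is handed in, while the arm keeps its last pose, push and grip.
It also fails if it takes over 72 s, if anything falls off the work surface, if the arm or the gripper's body presses on something with over 40 N, if the wrist force passes 120 N, or if a joint passes its speed limit or range.

### The arm

A 6-joint arm with a two-finger parallel gripper is mounted at the origin on a cart in front of the work surface, level with it; the furniture and walls round the work are solid. World frame = base frame: x ahead of the robot, y to its left, z up, the work surface at z = 0. Lengths are in m, angles in rad, forces in N, time in s.
With the tool pointing down it reaches from about 0.375 to 0.975 m from the base axis. Payload 3.8 kg.
Tool frame: the origin (TCP) lies midway between the tips of the shut fingers; the grasp point (between the pads) lies 19 mm behind it; z points along the fingers, y is the line along which they close (so a half turn about z gives the same grasp; the last joint's range is limited). The gripper opens to 85 mm and grips with 20 to 120 N. Pads are 22 mm wide; open, the fingers measure 114 mm over their backs; the gripper's body (76 mm by 85 mm) begins 54 mm behind the grasp point. The pads swing forward as they close: fully open they stand 13 mm farther back than shut.
Start: joints at [1.26, 0.264, 1.604, -0, 1.274, -0.037], TCP at [0.183, 0.65, 0.231] pointing down, gripper open.
Joint ranges: [-2.63, 2.63], [-0.94, 2.18], [0.31, 2.57], [-1.31, 4.45], [0, 2.66], [-2.55, 2.55]. Speed limits (rad/s): [2.57, 2.57, 3.14, 3.14, 3.14, 3.14].

### API

Orientations are given as a rotation vector (axis times angle).
In Python, from workcell import status, read_camera, workorder, masks_of gives the robot as it stands.
- The arm moves only by the tool drive_tool, never from a script. Its argument "rows" is a list of rows, each a list of 7 numbers: the turn, a rotation vector about the tool's x, y, z in degrees, then the shift along the tool's x, y, z in m, then the opening, from 0 (shut) to 1 (fully open). In form: [[ax, ay, az, tx, ty, tz, claw], ...]. A call has 1 to 8 rows; each row shifts and turns the commanded pose from where the row before left it, along the tool's axes as they then stand; what a row does not reach is not made up. A row lasts 1/12 s, in which the tool goes at most 41.7 mm and 7.16 degrees, less where a joint would pass 70% of its speed; a pose out of reach is approached as far as the arm can. A call is refused whole if a number of a shift passes 0.0417 or a number of a turn 7.16, either way. A call with a gripper value outside its range is refused whole. The fingers move at their own pace and stop on an object; "force" is the grip in N (left out, the last holds). Time passes only in rows, so rows that do not move let the fingers close. It gives the time, the measured TCP pose, the force, the opening and the grip force at its end, in the units of the state.
- status.read_state(): the state, without advancing time (a new reading comes with each control period).
- read_camera(name): name is "scene" or "top" or "wrist"; returns a dict with "color" (400x640x3 uint8, red, green, blue), "intrinsics" (3x3 intrinsics, pixels), "world_from_camera" (4x4, takes a point from camera to world coordinates); the wrist camera has in their place "mount" (4x4, takes a point from camera to tool coordinates, whose origin is the TCP and whose axes are the flange's). Camera axes: x right, y up, looking along -z (the intrinsics and any distortion apply to the point x, -y, -z); pixel columns grow to the right and rows downward; lengths in m; the calibration is good to about 2 mm. A picture is of the moment at which its call begins: read the wrist's pose just before it. There is no depth.
- workorder.finish_job(): hands the job in; it is judged then, once.
Trained networks look in a picture, given as the dict that the camera call returned (one of the last four; its "shot" number tells which), for a name from the list of things; names that differ only in an ending like _2 or _b are one class to them, and where a whole thing is asked for, a point or a joint stands for the part that bears it (a point fixed in the world has none). Each returns a list of dicts, best first, with "score" (0 to 1); they miss things now and then, are a little off and sometimes report something else, mostly with a low value. They report only what shows in the picture. A call takes as long as a camera call. They do not tell look-alikes from the thing itself.
- masks_of(picture, name): "mask" (400x640 bool, what is visible of it) and "bbox" ([left, top, right, bottom] in pixels, round what is visible of it).
The state is a dict: "time": time; "q": joint angles; "joint_vel": joint speeds; "joint_torque": joint torques, N m; "tool_pos": TCP position; "tcp_rot": TCP orientation; "wrist_force": force on the tool from outside, world axes, zero at the start; "torque": the same for the moment, N m; "width": opening from 0.0 (shut) to 1.0 (fully open); "grip_force": force on a finger pad.
Only numpy, scipy, OpenCV 4.12 (cv2) and the standard library are available. Lean on these libraries where they do the work, as an engineer would, in place of code of your own. Each camera call takes 0.05 s, during which the arm holds its last target. There are 200 camera calls.

## Working session

There is one attempt and no reset: what is moved stays moved. The work goes in short steps, Python scripts to look and compute and a tool call to move; the robot and the scene stay as the last step left them, time stands still between calls to the robot, and variables do not carry over. Pictures are saved under pics/ and viewed, at most 10 in all, crops included, and the job is handed in when it is done.

Besides the shell and the picture viewer there is one more tool, called after "Emit:" by a JSON object that holds its "op" and its "data", one argument or row to a line. drive_tool: Moves the arm, as the interface text tells. Its arguments: {"type":"object","properties":{"rows":{"type":"array"},"force":{"type":"number"}},"required":["rows"]}

```bash
ls; mkdir -p pics; python3 - <<'E'
from workcell import status, read_camera, masks_of
import cv2,numpy as np
print(status.read_state())
for n in ["scene","top"]:
    p=read_camera(n); cv2.imwrite(f"pics/{n}0.png",p["color"][:,:,::-1])
    print(n,p["intrinsics"].tolist(),np.round(p["world_from_camera"],4).tolist(),[k for k in p])
    for t in ["tin_1","tin_1_lid","rack","steel_dish","timer","pen_black","jar"]:
        print(t,[(round(m["score"],2),[int(v) for v in m["bbox"]]) for m in masks_of(p,t)])
E
```

```text
pics
{'time': 0.0, 'q': array([ 1.26010985e+00,  2.64752568e-01,  1.60540044e+00, -5.30748823e-06,
        1.27369379e+00, -3.69349829e-02]), 'joint_vel': array([-0.00095016, -0.00013371,  0.00040329,  0.00138234, -0.00130218,
        0.00071625]), 'joint_torque': array([-3.41077059e-03, -5.15119672e+01, -3.67304742e+01, -5.76461080e-04,
        1.32604799e-02,  3.51354359e-07]), 'tool_pos': array([0.18228205, 0.64915061, 0.22994814]), 'tcp_rot': array([-0.4286112 , -3.11182694,  0.0034884 ]), 'wrist_force': array([-0.86757888,  0.3322786 , -0.43116904]), 'torque': array([-0.02607116, -0.00080947, -0.02132057]), 'grip_force': 0.0, 'width': 1.0042224017840824}
scene [[440.72034735250395, 0.0, 321.05267436511764], [0.0, 440.72034735250395, 199.8256191750274], [0.0, 0.0, 1.0]] [[0.5729, 0.4581, -0.6797, -0.2751], [-0.8194, 0.3404, -0.4613, -0.5], [0.02, 0.8212, 0.5703, 0.7593], [0.0, 0.0, 0.0, 1.0]] ['color', 'intrinsics', 'world_from_camera', 'shot']
tin_1 [(0.95, [382, 274, 453, 308]), (0.75, [259, 172, 307, 234]), (0.69, [212, 168, 266, 210]), (0.67, [233, 179, 285, 219])]
tin_1_lid 
[... 203 characters left out ...]
83, 272])]
jar [(0.59, [244, 148, 268, 176])]
top [[369.39410557566043, 0.0, 324.99155305129057], [0.0, 369.39410557566043, 198.5466629320348], [0.0, 0.0, 1.0]] [[-0.0076, 0.998, -0.0635, 0.4783], [-0.9993, -0.0052, 0.0381, 0.069], [0.0377, 0.0637, 0.9973, 0.9634], [0.0, 0.0, 0.0, 1.0]] ['color', 'intrinsics', 'world_from_camera', 'shot']
tin_1 [(0.86, [415, 221, 484, 266]), (0.79, [276, 189, 294, 255]), (0.68, [198, 185, 225, 258]), (0.58, [239, 184, 261, 254])]
tin_1_lid [(0.65, [238, 185, 255, 255]), (0.48, [196, 186, 224, 255])]
rack [(0.6, [199, 192, 311, 245])]
steel_dish [(0.75, [254, 134, 305, 171])]
timer [(0.81, [317, 237, 351, 271])]
pen_black []
jar [(0.57, [172, 145, 205, 177])]
```

```bash
python3 - <<'E'
import cv2
a=cv2.imread("pics/scene0.png")[130:330,180:480]; b=cv2.imread("pics/top0.png")[110:300,150:500]
cv2.imwrite("pics/s.png",cv2.resize(a,(800,533),interpolation=2)); cv2.imwrite("pics/t.png",cv2.resize(b,(798,433),interpolation=2))
E
```

```text
(no output)
```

View pics/s.png

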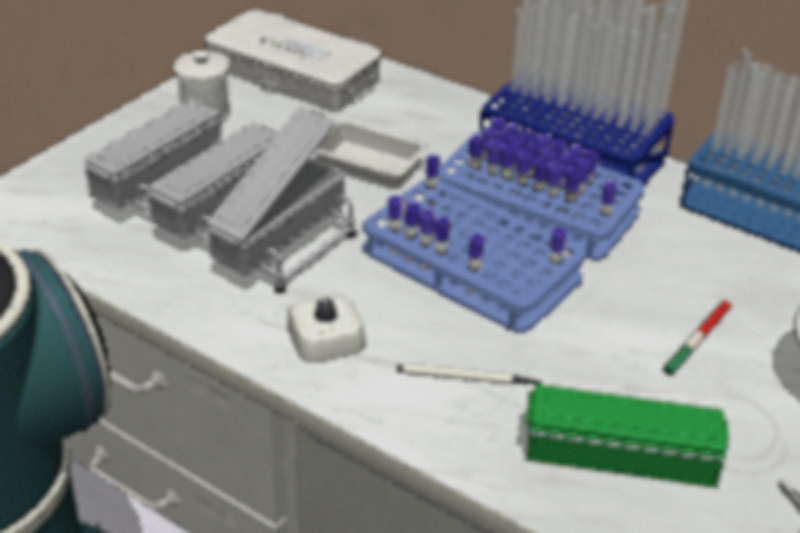

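View pics/t.png

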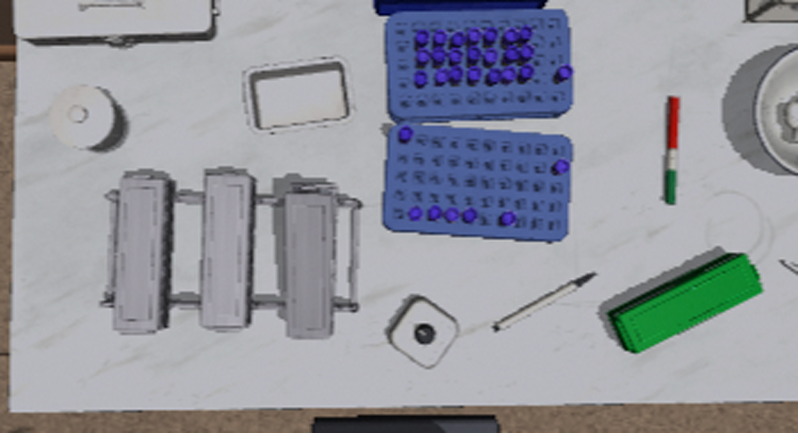

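The top view shows the three metal tins at about full px (211,221), (250,219) and (286,222), in the rack. The right one has its lid ajar, with the hinge towards the robot. Things that could be mistaken for a tin:
- The green tin at (450,243), a look-alike to leave alone.
- The white case at about (200,117), which isn't a tin.

The dish is at (280,152), the jar at (188,161), the timer at (334,254) and the pen at (388,242).

```bash
cat > h.py <<'E'
import numpy as np,cv2
from scipy.optimize import least_squares,minimize
from scipy.spatial.transform import Rotation as R
from workcell import status, read_camera, masks_of
def shot(name):
    s=status.read_state(); p=read_camera(name)
    if name=="wrist":
        T=np.eye(4);T[:3,:3]=R.from_rotvec(s["tcp_rot"]).as_matrix();T[:3,3]=s["tool_pos"]
        p["W"]=T@p["mount"]
    else: p["W"]=p["world_from_camera"]
    return p
def proj(p,X):
    c=(np.asarray(X)-p["W"][:3,3])@p["W"][:3,:3]; c=c*[1,-1,-1]
    u=c@p["intrinsics"].T; return u[:,:2]/u[:,2:]
def onplane(p,uv,z):
    d=np.linalg.inv(p["intrinsics"])@[uv[0],uv[1],1]; d=p["W"][:3,:3]@(d*[1,-1,-1]); o=p["W"][:3,3]
    return o+d*(z-o[2])/d[2]
def box(v,L=.16,W=.048,H=.048):
    x,y,z,a=v; c,s=np.cos(a),np.sin(a)
    return np.array([[x+c*i-s*j,y+s*i+c*j,z+k] for i in(-L/2,L/2) for j in(-W/2,W/2) for k in(0,H)])
def hullmask(p,X,S=4):
    m=np.zeros((400*S,640*S),np.uint8); h=cv2.convexHull(((proj(p,X)+.5)*S).astype(np.float32))
    cv2.fillConvexPoly(m,h.astype(np.int32),1); return cv2.resize(m.astype(np.float32),(640,400),interpolation=cv2.INTER_AREA)
def fitbox(pm,v0,fixz=None,**k):
    def f(v):
        if fixz is not None: v=[v[0],v[1],fixz,v[3]]
        return sum(np.abs(hullmask(p,box(v,**k))-m).sum()/m.sum() for p,m in pm)
    sim=np.array([v0]+[np.array(v0)+d for d in np.diag([.012,.012,.012,.08])])
    r=minimize(f,v0,method="Nelder-Mead",options=dict(initial_simplex=sim,xatol=1e-4,fatol=1e-4,maxiter=300)); return r.x,r.fun
E
python3 - <<'E'
from h import *
S=shot("scene");T=shot("top")
ms=masks_of(S,"tin_1");mt=masks_of(T,"tin_1")
c=lambda m:[float(np.mean(np.nonzero(m["mask"])[i])) for i in(1,0)]
for nm,z in[("tin_1",.06),("steel_dish",.02),("timer",.03),("jar",.06),("rack",.03)]:
    for p,n in((S,"scene"),(T,"top")):
        for m in masks_of(p,nm)[:4]: print(nm,n,round(m["score"],2),np.round(c(m)),np.round(onplane(p,c(m),z),3))
for m in mt:
    g=onplane(T,c(m),.07)
    best=None
    for s in ms:
        q=onplane(S,c(s),.05)
        if np.hypot(*(q-g)[:2])<.04: 
            v,f=fitbox([(T,m["mask"]*1.),(S,s["mask"]*1.)],[g[0],g[1],.024,0]); print(np.round(v,4),round(f,3))
E
```

```text
tin_1 scene 0.88 [283. 203.] [0.482 0.14  0.06 ]
tin_1 scene 0.75 [236. 187.] [0.466 0.301 0.06 ]
tin_1 scene 0.67 [415. 293.] [ 0.392 -0.297  0.06 ]
tin_1 scene 0.56 [257. 197.] [0.462 0.216 0.06 ]
tin_1 top 0.96 [449. 242.] [ 0.427 -0.271  0.06 ]
tin_1 top 0.89 [285. 223.] [0.476 0.132 0.06 ]
tin_1 top 0.65 [212. 221.] [0.483 0.308 0.06 ]
tin_1 top 0.61 [249. 220.] [0.484 0.219 0.06 ]
steel_dish scene 0.74 [319. 187.] [0.658 0.142 0.02 ]
steel_dish top 0.55 [280. 151.] [0.66  0.147 0.02 ]
steel_dish top 0.52 [384. 244.] [ 0.422 -0.118  0.02 ]
timer scene 0.66 [283. 218.] [0.461 0.125 0.03 ]
timer scene 0.65 [302. 253.] [ 0.378 -0.004  0.03 ]
timer top 0.96 [335. 255.] [0.395 0.009 0.03 ]
jar scene 0.58 [257. 159.] [0.621 0.36  0.06 ]
jar top 0.86 [188. 162.] [0.627 0.368 0.06 ]
rack scene 0.79 [287. 220.] [0.459 0.109 0.03 ]
rack top 0.86 [240. 216.] [0.494 0.247 0.03 ]
[ 4.2520e-01 -2.8400e-01 -2.0000e-04 -1.1457e+00] 0.118
[ 0.4754  0.1314  0.0268 -0.0302] 0.532
[ 0.4836  0.311   0.0235 -0.0192] 0.209
[ 0.485   0.2192  0.0267 -0.0059] 0.403
```

The three rack tins sit near y = 0.131 (lid ajar), 0.219 and 0.311, with x ≈ 0.48. Next I'll move above them for closer views.

Emit:
{"op": "drive_tool", "data": {
  "rows": [
    [0,0,0,-0.0272,-0.0296,-0.006,1],
    [0,0,0,-0.0272,-0.0296,-0.006,1],
    [0,0,0,-0.0272,-0.0296,-0.006,1],
    [0,0,0,-0.0272,-0.0296,-0.006,1],
    [0,0,0,-0.0272,-0.0296,-0.006,1],
    [0,0,0,-0.0272,-0.0296,-0.006,1],
    [0,0,0,-0.0272,-0.0296,-0.006,1],
    [0,0,0,-0.0272,-0.0296,-0.006,1]
  ]
}}

```text
time: 2.17
tool_pos: [0.3284, 0.3613, 0.2798]
tcp_rot: [0.428, 3.112, 0.001]
wrist_force: [0.8, 0.4, 0.2]
width: 1.001
grip_force: 0.0
```

Emit:
{"op": "drive_tool", "data": {
  "rows": [
    [0,0,0,-0.0272,-0.0296,-0.006,1],
    [0,0,0,-0.0272,-0.0296,-0.006,1],
    [0,0,0,-0.0272,-0.0296,-0.006,1],
    [0,0,0,-0.0272,-0.0296,-0.006,1],
    [0,0,-5.2,0,0,0,1],
    [0,0,-5.2,0,0,0,1],
    [0,0,-5.2,0,0,0,1],
    [0,0,0,0,0,0,1]
  ]
}}

```text
time: 2.83
tool_pos: [0.401, 0.2191, 0.3035]
tcp_rot: [0.001, 3.141, 0.0]
wrist_force: [0.3, -0.2, 0.0]
width: 1.001
grip_force: 0.0
```

```bash
python3 - <<'E'
from h import *
s=status.read_state();print(s["time"],s["tool_pos"],s["q"],"\n",R.from_rotvec(s["tcp_rot"]).as_matrix().round(3))
W=shot("wrist");print(W["mount"].round(3).tolist(),W["intrinsics"].round(1).tolist());cv2.imwrite("pics/w1.png",W["color"][:,:,::-1])
for n in["tin_1","tin_1_lid","rack","steel_dish"]:print(n,[(round(m["score"],2),[int(v) for v in m["bbox"]]) for m in masks_of(W,n)])
E
```

```text
2.8333 [0.40097084 0.21906336 0.30354718] [ 4.45497582e-01 -1.98189114e-01  1.94860187e+00  2.51428516e-06
  1.39060649e+00 -1.12461566e+00] 
 [[-1.     0.001  0.001]
 [ 0.001  1.     0.   ]
 [-0.001  0.    -1.   ]]
[[-0.0, 0.953, 0.302, 0.077], [1.0, 0.0, -0.001, -0.0], [-0.001, 0.302, -0.953, -0.142], [0.0, 0.0, 0.0, 1.0]] [[344.9, 0.0, 319.8], [0.0, 344.9, 202.7], [0.0, 0.0, 1.0]]
tin_1 [(0.97, [215, 156, 272, 311]), (0.78, [302, 164, 347, 297]), (0.59, [366, 158, 425, 300])]
tin_1_lid [(0.87, [298, 174, 342, 301])]
rack [(0.56, [209, 171, 436, 277])]
steel_dish [(0.56, [228, 307, 311, 358]), (0.23, [15, 150, 96, 200])]
```

View pics/w1.png

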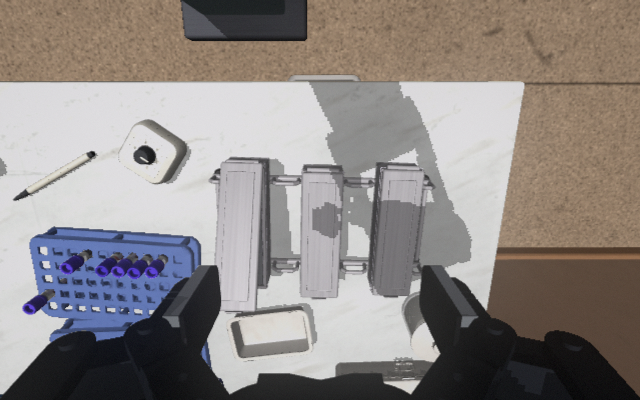

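The wrist view shows three tins, left to right at about px (242,235) with its lid ajar, (322,230) and (397,230). The dish is at (270,333), the jar is on the right under the finger, and the timer is at (152,152). The green tin is out of view. I'll take a second wrist view and fit boxes to the tins.

```bash
cat > fit.py <<'E'
from h import *
import sys,pickle
s=status.read_state()
W=shot("wrist"); mw=[m for m in masks_of(W,"tin_1") if m["score"]>.4]; dw=masks_of(W,"steel_dish")
T=shot("top"); mt=masks_of(T,"tin_1"); dt=masks_of(T,"steel_dish")
pickle.dump((W,mw,dw,T,mt,dt),open(sys.argv[1],"wb"))
print(s["tool_pos"])
for m in mw:
    cy,cx=[a.mean() for a in np.nonzero(m["mask"])]; g=onplane(W,(cx,cy),.05)
    v,f=fitbox([(W,m["mask"]*1.)],[g[0],g[1],.024,0],fixz=.024); print("w24",np.round(v,4),round(f,3))
for m in dw[:1]:
    g=onplane(W,[a.mean() for a in np.nonzero(m["mask"])][::-1],.015)
    v,f=fitbox([(W,m["mask"]*1.)],[g[0],g[1],0,0],fixz=0,L=.078,W=.12,H=.026); print("dish",np.round(v,4),round(f,3))
E
python3 fit.py a.pkl
```

```text
[0.40054953 0.2198749  0.30326098]
w24 [ 0.4807  0.1268  0.038  -0.074 ] 0.219
w24 [ 0.4845  0.3085  0.0322 -0.0298] 0.034
w24 [ 0.4874  0.2193  0.0368 -0.0312] 0.031
dish [ 6.695e-01  1.459e-01 -6.000e-04  7.080e-02] 0.208
```

Emit:
{"op": "drive_tool", "data": {
  "rows": [
    [0,0,0,0,-0.035,0,1],
    [0,0,0,0,-0.035,0,1],
    [0,0,0,0,0,0,1]
  ]
}}

```text
time: 3.63
tool_pos: [0.4005, 0.1457, 0.3032]
tcp_rot: [0.007, 3.141, -0.005]
wrist_force: [-0.3, 0.7, 0.0]
width: 1.002
grip_force: 0.0
```

```bash
python3 fit.py b.pkl; python3 - <<'E'
from h import *
import pickle
A=pickle.load(open("a.pkl","rb"));B=pickle.load(open("b.pkl","rb"))
for ma in A[1]:
    ca=onplane(A[0],[a.mean() for a in np.nonzero(ma["mask"])][::-1],.05)
    for mb in B[1]:
        cb=onplane(B[0],[a.mean() for a in np.nonzero(mb["mask"])][::-1],.05)
        if abs(ca-cb)[1]<.03:
            v,f=fitbox([(A[0],ma["mask"]*1.),(B[0],mb["mask"]*1.)],[ca[0],ca[1],.03,0]); print("2view",np.round(v,4),round(f,3))
W=B[0];cv2.imwrite("pics/w2.png",cv2.resize(W["color"][120:330,180:460,::-1],(800,600),interpolation=2))
E
```

```text
[0.40045292 0.1456629  0.30324177]
w24 [ 0.4789  0.1299  0.0479 -0.035 ] 0.167
w24 [ 0.4041 -0.3471  0.0515  0.5629] 1.0
w24 [ 0.4841  0.3088  0.027  -0.0205] 0.222
w24 [ 0.4876  0.2186  0.0307 -0.0194] 0.053
w24 [0.4902 0.318  0.036  0.1296] 0.651
dish [0.6696 0.1465 0.0111 0.1412] 0.21
2view [ 0.4758  0.1309  0.0515 -0.0588] 0.302
2view [ 0.4843  0.3089  0.0221 -0.037 ] 0.248
2view [ 0.4888  0.3118  0.0141 -0.0329] 0.663
2view [ 0.4891  0.2196  0.0176 -0.0293] 0.063
```

View pics/w2.png

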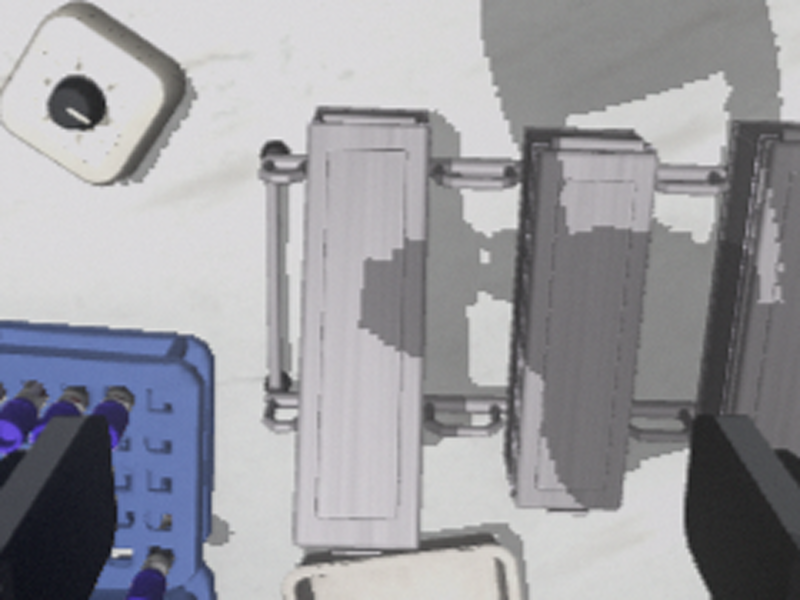

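The choice is the bare metal tin with the raised lid, at crop px (365,330), hinge edge at its top (near) end. I'll close the fingers and press down on its far half.

Emit:
{"op": "drive_tool", "data": {
  "rows": [
    [0,0,1.4,0,0,0,0],
    [0,0,0,-0.026,-0.004,0.022,0],
    [0,0,0,-0.026,-0.004,0.022,0],
    [0,0,0,-0.026,-0.004,0.022,0],
    [0,0,0,-0.026,-0.004,0.022,0],
    [0,0,0,-0.026,-0.002,0.022,0],
    [0,0,0,0,0,0,0],
    [0,0,0,0,0,0,0]
  ],
  "force": 30
}}

```text
time: 4.6
tool_pos: [0.5294, 0.1285, 0.1906]
tcp_rot: [-0.042, -3.136, 0.002]
wrist_force: [0.1, 0.2, -0.3]
width: 0.002
grip_force: 0.0
```

Emit:
{"op": "drive_tool", "data": {
  "rows": [
    [0,0,0,0,0,0.015,0],
    [0,0,0,0,0,0.015,0],
    [0,0,0,0,0,0.015,0],
    [0,0,0,0,0,0.015,0],
    [0,0,0,0,0,0.015,0],
    [0,0,0,0,0,0.015,0],
    [0,0,0,0,0,0.015,0],
    [0,0,0,0,0,0,0]
  ]
}}

```text
time: 5.27
tool_pos: [0.5282, 0.1288, 0.0873]
tcp_rot: [-0.04, -3.139, 0.0]
wrist_force: [-0.7, 0.6, -0.3]
width: -0.001
grip_force: 0.0
```

Emit:
{"op": "drive_tool", "data": {
  "rows": [
    [0,0,0,0,0,0.008,0],
    [0,0,0,0,0,0.005,0],
    [0,0,0,0,0,0.002,0],
    [0,0,0,0,0,0,0]
  ]
}}

```text
time: 5.6
tool_pos: [0.5304, 0.1285, 0.0738]
tcp_rot: [0.041, 3.141, 0.0]
wrist_force: [0.5, 1.6, -0.0]
width: -0.001
grip_force: 0.0
```

Emit:
{"op": "drive_tool", "data": {
  "rows": [
    [0,0,0,0,0,0.002,0],
    [0,0,0,0,0,0.002,0],
    [0,0,0,0,0,0,0]
  ]
}}

```text
time: 5.85
tool_pos: [0.5307, 0.1285, 0.071]
tcp_rot: [0.041, 3.141, 0.001]
wrist_force: [-2.9, 0.0, 8.6]
width: -0.001
grip_force: 4.4
```

Emit:
{"op": "drive_tool", "data": {
  "rows": [
    [0,0,0,0,0,0.001,0],
    [0,0,0,0,0,0,0],
    [0,0,0,0,0,0,0]
  ]
}}

```text
time: 6.1
tool_pos: [0.5308, 0.1285, 0.0708]
tcp_rot: [0.041, 3.14, 0.001]
wrist_force: [-5.2, 0.5, 14.9]
width: -0.0
grip_force: 7.1
```

Emit:
{"op": "drive_tool", "data": {
  "rows": [
    [0,0,0,0.004,0,-0.02,0],
    [0,0,0,0.02,0,-0.036,0.5],
    [0,0,0,0.03,0,-0.028,1],
    [0,0,0,0.04,0.01,-0.01,1],
    [0,0,0,0.04,0.01,-0.01,1],
    [0,0,0,0,0,0,1]
  ]
}}

```text
time: 6.6
tool_pos: [0.3932, 0.1521, 0.1734]
tcp_rot: [-0.039, -3.14, -0.002]
wrist_force: [-0.7, 0.2, -0.6]
width: 0.706
grip_force: 0.0
```

```bash
python3 fit.py c.pkl; python3 - <<'E'
from h import *
import pickle
C=pickle.load(open("c.pkl","rb"));W=C[0];im=W["color"][:,:,::-1].copy()
print(status.read_state()["tool_pos"])
for y in(.129,.219,.309): 
    for X in box([.4865-(y-.219)*-.0,y,.024,-.03]): cv2.circle(im,tuple(int(v) for v in proj(W,[X])[0]),2,(0,0,255),-1)
cv2.imwrite("pics/w3.png",im)
S=shot("scene");cv2.imwrite("pics/s3.png",cv2.resize(S["color"][130:280,180:380,::-1],(800,600),interpolation=2))
E
```

```text
[0.39318673 0.15214412 0.17339294]
w24 [ 0.4782  0.1303  0.0319 -0.0295] 0.061
w24 [ 0.4837  0.3073  0.0251 -0.023 ] 0.496
w24 [ 0.4864  0.2186  0.0108 -0.0176] 0.676
dish [ 0.4776  0.1269 -0.0289  1.3305] 0.562
[0.3988707  0.15108755 0.17160744]
```

View pics/w3.png

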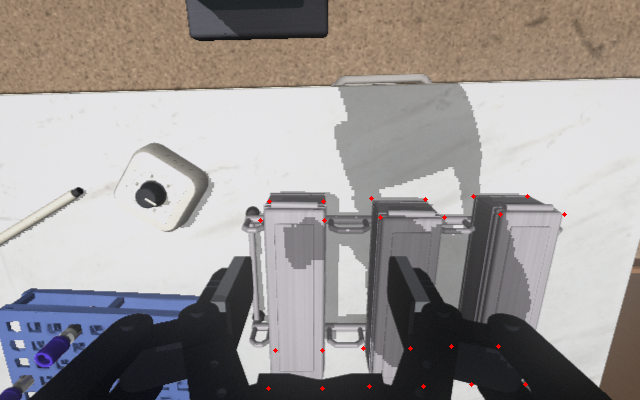

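View pics/s3.png

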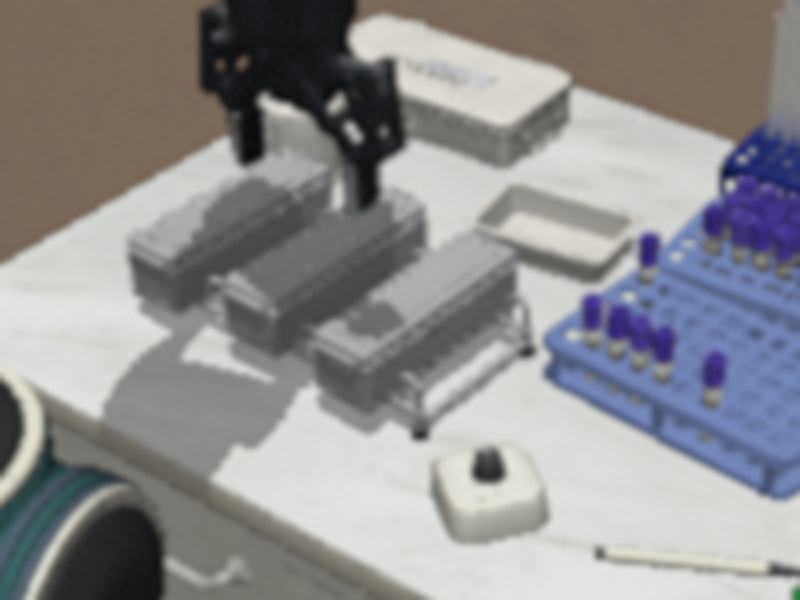

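The scene view shows all three lids flush: the right tin's lid at crop px (420,300) is shut, and it pressed with 15 N at z = 0.071. Next I'll grasp that tin.

Emit:
{"op": "drive_tool", "data": {
  "rows": [
    [0,0,0,-0.028,-0.007,0,0.72],
    [0,0,0,-0.028,-0.007,0,0.72],
    [0,0,0,-0.028,-0.006,0.01,0.72],
    [0,0,0,0,0,0.03,0.72],
    [0,0,0,0,0,0.015,0.72],
    [0,0,0,0,0,0,0.72]
  ]
}}

```text
time: 7.45
tool_pos: [0.4791, 0.1277, 0.112]
tcp_rot: [-0.043, -3.132, 0.003]
wrist_force: [-1.4, -0.1, 0.5]
width: 0.72
grip_force: 0.0
```

```bash
python3 - <<'E'
from h import *
T=shot("top");S=shot("scene");s=status.read_state();print(s["tool_pos"],s["tcp_rot"],s["width"],s["q"].round(2))
for p in(T,S):
  for m in masks_of(p,"tin_1"): print(round(m["score"],2),[int(v) for v in m["bbox"]])
for y in(.129,): print("pred",np.round(proj(T,box([.483,y,.024,-.025])),0).tolist(),np.round(proj(S,box([.483,y,.024,-.025])),0).tolist())
E
```

```text
[0.48116738 0.12863515 0.11568106] [-4.19078839e-02 -3.13811804e+00  1.25654252e-03] 0.7221524188555491 [ 0.21  0.04  2.09 -0.    1.02 -1.33]
0.95 [200, 186, 227, 256]
0.64 [412, 219, 481, 266]
0.58 [240, 186, 263, 196]
0.53 [276, 242, 294, 258]
0.9 [258, 187, 310, 233]
0.78 [212, 164, 262, 207]
0.73 [379, 273, 448, 308]
0.6 [236, 178, 287, 215]
0.54 [213, 167, 264, 193]
pred [[296.0, 252.0], [295.0, 254.0], [277.0, 252.0], [275.0, 254.0], [298.0, 189.0], [297.0, 187.0], [279.0, 189.0], [277.0, 187.0]] [[274.0, 233.0], [273.0, 218.0], [260.0, 226.0], [259.0, 211.0], [311.0, 205.0], [311.0, 191.0], [298.0, 199.0], [298.0, 185.0]]
```

Emit:
{"op": "drive_tool", "data": {
  "rows": [
    [0,0,0,0,0,0.024,0.72],
    [0,0,0,0,0,0.024,0.72],
    [0,0,0,0,0,0.024,0.72],
    [0,0,0,0,0,0.02,0.72],
    [0,0,0,0,0,0,0.72],
    [0,0,0,0,0,0,0.72]
  ]
}}

```text
time: 8.15
tool_pos: [0.4815, 0.1293, 0.0253]
tcp_rot: [-0.04, -3.141, 0.0]
wrist_force: [0.5, 0.0, 0.9]
width: 0.717
grip_force: 0.0
```

Emit:
{"op": "drive_tool", "data": {
  "rows": [
    [0,0,0,0,0,0.002,0.5],
    [0,0,0,0,0,0,0.3],
    [0,0,0,0,0,0,0.3],
    [0,0,0,0,0,0,0.3]
  ],
  "force": 60
}}

```text
time: 8.48
tool_pos: [0.4838, 0.1297, 0.0251]
tcp_rot: [0.041, 3.137, 0.002]
wrist_force: [1.0, -0.2, 4.9]
width: 0.555
grip_force: 62.5
```

Emit:
{"op": "drive_tool", "data": {
  "rows": [
    [0,0,0,0,0,0,0.3],
    [0,0,0,0,0,-0.01,0.3],
    [0,0,0,0,0,-0.03,0.3],
    [0,0,0,0,0,-0.04,0.3],
    [0,0,0,0,0,-0.04,0.3],
    [0,0,0,0,0,0,0.3],
    [0,0,0,0,0,0,0.3]
  ],
  "force": 80
}}

```text
time: 9.07
tool_pos: [0.4833, 0.1295, 0.1459]
tcp_rot: [0.041, 3.136, 0.002]
wrist_force: [0.0, -0.1, -4.6]
width: 0.556
grip_force: 85.5
```

```bash
cat > st.py <<'E'
from h import *
s=status.read_state();print(s["time"],s["tool_pos"].round(4),s["tcp_rot"].round(3),"F",s["wrist_force"].round(2),"T",s["torque"].round(3),"jt",s["joint_torque"].round(3),s["width"].round(3),round(s["grip_force"],1))
E
python3 st.py
```

```text
Traceback (most recent call last):
  File "st.py", line 2, in <module>
    s=status.read_state();print(s["time"],s["tool_pos"].round(4),s["tcp_rot"].round(3),"F",s["wrist_force"].round(2),"T",s["torque"].round(3),"jt",s["joint_torque"].round(3),s["width"].round(3),round(s["grip_force"],1))
                                                                                                                                                                              ^^^^^^^^^^^^^^^^
AttributeError: 'float' object has no attribute 'round'
```

Emit:
{"op": "drive_tool", "data": {
  "rows": [
    [0,6.5,0,0,0,0,0.3],
    [0,6.5,0,0,0,0,0.3],
    [0,6.5,0,0,0,0,0.3],
    [0,0,0,0,0,0,0.3],
    [0,0,0,0,0,0,0.3],
    [0,0,0,0,0,0,0.3],
    [0,0,0,0,0,0,0.3],
    [0,0,0,0,0,0,0.3]
  ]
}}

```text
time: 9.73
tool_pos: [0.4805, 0.1292, 0.1434]
tcp_rot: [-0.036, -2.802, -0.006]
wrist_force: [-0.6, 0.0, -4.5]
width: 0.551
grip_force: 85.4
```

Emit:
{"op": "drive_tool", "data": {
  "rows": [
    [0,0,0,0,0,0,0.3],
    [0,0,0,0,0,0,0.3],
    [0,0,0,0,0,0,0.3],
    [0,-6.5,0,0,0,0,0.3],
    [0,-6.5,0,0,0,0,0.3],
    [0,-6.5,0,0,0,0,0.3],
    [0,0,0,0,0,0,0.3],
    [0,0,0,0,0,0,0.3]
  ]
}}

```text
time: 10.4
tool_pos: [0.4792, 0.1291, 0.143]
tcp_rot: [-0.039, -3.138, 0.0]
wrist_force: [0.7, 0.0, -4.8]
width: 0.551
grip_force: 85.4
```

```bash
python3 st.py
```

```text
Traceback (most recent call last):
  File "st.py", line 2, in <module>
    s=status.read_state();print(s["time"],s["tool_pos"].round(4),s["tcp_rot"].round(3),"F",s["wrist_force"].round(2),"T",s["torque"].round(3),"jt",s["joint_torque"].round(3),s["width"].round(3),round(s["grip_force"],1))
                                                                                                                                                                              ^^^^^^^^^^^^^^^^
AttributeError: 'float' object has no attribute 'round'
```

Emit:
{"op": "drive_tool", "data": {
  "rows": [
    [0,-6.5,0,0,0,0,0.3],
    [0,-6.5,0,0,0,0,0.3],
    [0,-6.5,0,0,0,0,0.3],
    [0,0,0,0,0,0,0.3],
    [0,0,0,0,0,0,0.3],
    [0,0,0,0,0,0,0.3],
    [0,0,0,0,0,0,0.3],
    [0,0,0,0,0,0,0.3]
  ]
}}

```text
time: 11.07
tool_pos: [0.4842, 0.1295, 0.1447]
tcp_rot: [0.038, 2.8, -0.006]
wrist_force: [0.6, -0.5, -4.6]
width: 0.552
grip_force: 86.1
```

Emit:
{"op": "drive_tool", "data": {
  "rows": [
    [0,0,0,0,0,0,0.3],
    [0,0,0,0,0,0,0.3],
    [0,0,0,0,0,0,0.3],
    [0,6.5,0,0,0,0,0.3],
    [0,6.5,0,0,0,0,0.3],
    [0,6.5,0,0,0,0,0.3],
    [0,0,0,0,0,0,0.3],
    [0,0,0,0,0,0,0.3]
  ]
}}

```text
time: 11.73
tool_pos: [0.4834, 0.129, 0.1426]
tcp_rot: [0.042, 3.14, -0.0]
wrist_force: [-1.3, 0.2, -5.2]
width: 0.552
grip_force: 86.2
```

```bash
python3 st.py
```

```text
Traceback (most recent call last):
  File "st.py", line 2, in <module>
    s=status.read_state();print(s["time"],s["tool_pos"].round(4),s["tcp_rot"].round(3),"F",s["wrist_force"].round(2),"T",s["torque"].round(3),"jt",s["joint_torque"].round(3),s["width"].round(3),round(s["grip_force"],1))
                                                                                                                                                                              ^^^^^^^^^^^^^^^^
AttributeError: 'float' object has no attribute 'round'
```

```bash
cat > st.py <<'E'
from h import *
L=[]
for i in range(5):
    s=status.read_state();L.append(np.r_[s["wrist_force"],s["torque"],s["joint_torque"][4]]);read_camera("top")
L=np.array(L);s=status.read_state()
print(round(s["time"],2),s["tool_pos"].round(4),s["tcp_rot"].round(3),"F,T,jt5",L.mean(0).round(3),"sd",L.std(0).round(3),round(s["width"],3),round(s["grip_force"],1))
E
python3 st.py
```

```text
11.98 [0.4802 0.1292 0.1428] [ 0.04   3.141 -0.   ] F,T,jt5 [-4.440e-01  3.800e-02 -4.787e+00  4.000e-03 -1.500e-02  5.000e-03
 -7.600e-02] sd [0.519 0.459 0.348 0.019 0.017 0.035 0.048] 0.554 86.2
```

Emit:
{"op": "drive_tool", "data": {
  "rows": [
    [0,6.5,0,0,0,0,0.3],
    [0,6.5,0,0,0,0,0.3],
    [0,6.5,0,0,0,0,0.3],
    [0,0,0,0,0,0,0.3],
    [0,0,0,0,0,0,0.3],
    [0,0,0,0,0,0,0.3],
    [0,0,0,0,0,0,0.3],
    [0,0,0,0,0,0,0.3]
  ]
}}

```text
time: 12.65
tool_pos: [0.4808, 0.1293, 0.1441]
tcp_rot: [-0.035, -2.804, -0.007]
wrist_force: [0.1, -0.0, -4.9]
width: 0.553
grip_force: 86.3
```

Emit:
{"op": "drive_tool", "data": {
  "rows": [
    [0,0,0,0,0,0,0.3],
    [0,0,0,0,0,0,0.3],
    [0,0,0,0,0,0,0.3],
    [0,-6.5,0,0,0,0,0.3],
    [0,-6.5,0,0,0,0,0.3],
    [0,-6.5,0,0,0,0,0.3],
    [0,0,0,0,0,0,0.3],
    [0,0,0,0,0,0,0.3]
  ]
}}

```text
time: 13.32
tool_pos: [0.4792, 0.1291, 0.1428]
tcp_rot: [-0.039, -3.138, 0.0]
wrist_force: [0.0, 0.1, -3.9]
width: 0.551
grip_force: 86.3
```

```bash
python3 st.py
```

```text
13.57 [0.4832 0.1293 0.1434] [-0.042 -3.141 -0.   ] F,T,jt5 [ 1.860e-01  1.480e-01 -4.189e+00  3.100e-02 -6.000e-02  3.000e-03
  1.630e-01] sd [0.435 0.386 0.389 0.018 0.054 0.02  0.063] 0.549 86.3
```

```bash
python3 st.py; python3 st.py
```

```text
13.82 [0.4819 0.1291 0.1427] [-0.041 -3.14   0.   ] F,T,jt5 [-3.750e-01  8.000e-03 -4.689e+00 -1.000e-03  7.000e-03 -9.000e-03
  4.200e-02] sd [0.44  0.444 0.19  0.042 0.062 0.016 0.019] 0.546 86.3
14.07 [0.4815 0.1291 0.1429] [-0.041 -3.141  0.   ] F,T,jt5 [ 4.84e-01  2.47e-01 -4.87e+00 -4.00e-03 -4.50e-02 -3.00e-03  2.20e-02] sd [0.498 0.405 0.557 0.059 0.018 0.019 0.   ] 0.553 86.3
```

Emit:
{"op": "drive_tool", "data": {
  "rows": [
    [0,-6.5,0,0,0,0,0.3],
    [0,-6.5,0,0,0,0,0.3],
    [0,-6.5,0,0,0,0,0.3],
    [0,0,0,0,0,0,0.3],
    [0,0,0,0,0,0,0.3],
    [0,0,0,0,0,0,0.3],
    [0,0,0,0,0,0,0.3],
    [0,0,0,0,0,0,0.3]
  ]
}}

```text
time: 14.73
tool_pos: [0.484, 0.1296, 0.1448]
tcp_rot: [0.037, 2.799, -0.005]
wrist_force: [1.0, 0.2, -4.2]
width: 0.552
grip_force: 86.6
```

Emit:
{"op": "drive_tool", "data": {
  "rows": [
    [0,0,0,0,0,0,0.3],
    [0,0,0,0,0,0,0.3],
    [0,0,0,0,0,0,0.3],
    [0,6.5,0,0,0,0,0.3],
    [0,6.5,0,0,0,0,0.3],
    [0,6.5,0,0,0,0,0.3],
    [0,0,0,0,0,0,0.3],
    [0,0,0,0,0,0,0.3]
  ]
}}

```text
time: 15.4
tool_pos: [0.4834, 0.129, 0.1425]
tcp_rot: [0.043, 3.14, -0.0]
wrist_force: [-1.1, 0.0, -4.9]
width: 0.55
grip_force: 86.5
```

```bash
python3 st.py;python3 st.py; python3 st.py
```

```text
15.65 [0.4802 0.1292 0.1429] [ 0.04   3.141 -0.   ] F,T,jt5 [-0.043 -0.213 -5.18  -0.02  -0.014  0.008 -0.076] sd [0.601 0.359 0.306 0.024 0.029 0.021 0.048] 0.556 86.5
15.9 [0.4812 0.1293 0.1433] [0.04 3.14 0.  ] F,T,jt5 [-2.06e-01  4.26e-01 -4.49e+00 -1.20e-02 -3.00e-02 -1.10e-02  4.00e-03] sd [0.302 0.342 0.386 0.03  0.016 0.027 0.014] 0.546 86.5
16.15 [0.4816 0.1292 0.143 ] [0.041 3.141 0.   ] F,T,jt5 [-1.200e-02  1.250e-01 -4.476e+00  1.500e-02 -1.500e-02  1.000e-03
  2.300e-02] sd [0.759 0.526 0.26  0.024 0.034 0.019 0.001] 0.555 86.5
```

The wrist joint torque settles to 0.022 after one tilt and 0.023 after the other, so this tin is silent. I'll lay it back.

Emit:
{"op": "drive_tool", "data": {
  "rows": [
    [0,0,0,0,0,0.03,0.3],
    [0,0,0,0,0,0.04,0.3],
    [0,0,0,0,0,0.028,0.3],
    [0,0,0,0,0,0.01,0.3],
    [0,0,0,0,0,0.006,0.3],
    [0,0,0,0,0,0.003,0.3],
    [0,0,0,0,0,0,0.3],
    [0,0,0,0,0,0,0.3]
  ]
}}

```text
time: 16.82
tool_pos: [0.4835, 0.1296, 0.0277]
tcp_rot: [0.041, 3.138, 0.001]
wrist_force: [0.4, 0.8, -4.1]
width: 0.554
grip_force: 86.4
```

Emit:
{"op": "drive_tool", "data": {
  "rows": [
    [0,0,0,0,0,0.002,0.3],
    [0,0,0,0,0,0.001,0.3],
    [0,0,0,0,0,0,0.3],
    [0,0,0,0,0,0,0.3]
  ]
}}

```text
time: 17.15
tool_pos: [0.4836, 0.1296, 0.0252]
tcp_rot: [0.041, 3.137, 0.001]
wrist_force: [-2.4, 0.2, 6.5]
width: 0.554
grip_force: 87.9
```

Emit:
{"op": "drive_tool", "data": {
  "rows": [
    [0,0,0,0,0,0,0.72],
    [0,0,0,0,0,0,0.72],
    [0,0,0,0,0,0,0.72],
    [0,0,0,0,0,-0.02,0.72],
    [0,0,0,0,0,-0.04,0.72],
    [0,0,0,0,0,-0.03,0.72],
    [0,0,0,-0.001,0.03,0,0.72],
    [0,0,0,-0.001,0.03,0,0.72]
  ],
  "force": 40
}}

```text
time: 17.82
tool_pos: [0.4876, 0.1895, 0.1162]
tcp_rot: [0.046, 3.135, 0.003]
wrist_force: [0.4, -0.0, -0.5]
width: 0.72
grip_force: 0.0
```

Emit:
{"op": "drive_tool", "data": {
  "rows": [
    [0,0,0,-0.001,0.03,0,0.72],
    [0,0,0,0,0,0,0.72],
    [0,0,0,0,0,0,0.72]
  ]
}}

```text
time: 18.07
tool_pos: [0.4869, 0.2202, 0.1129]
tcp_rot: [0.037, 3.141, -0.0]
wrist_force: [0.4, 0.1, -1.0]
width: 0.721
grip_force: 0.0
```

```bash
python3 - <<'E'
from h import *
S=shot("scene");print(status.read_state()["tool_pos"]);cv2.imwrite("pics/s4.png",cv2.resize(S["color"][130:280,180:380,::-1],(800,600),interpolation=2))
E
```

```text
[0.48652661 0.2192072  0.11261533]
```

View pics/s4.png

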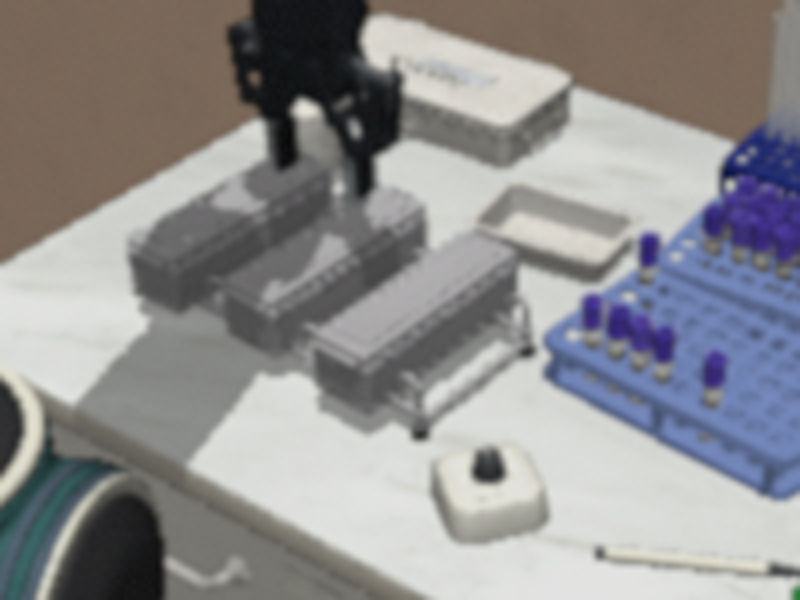

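The right tin is back in its seat, same as before, with its lid shut. Next is the middle tin.

Emit:
{"op": "drive_tool", "data": {
  "rows": [
    [0,0,0,0,0,0.03,0.72],
    [0,0,0,0,0,0.03,0.72],
    [0,0,0,0,0,0.02,0.72],
    [0,0,0,0,0,0.008,0.72],
    [0,0,0,0,0,0,0.72]
  ]
}}

```text
time: 18.53
tool_pos: [0.4844, 0.2171, 0.0223]
tcp_rot: [-0.042, -3.136, 0.004]
wrist_force: [-0.3, -1.3, -0.4]
width: 0.718
grip_force: 0.0
```

Emit:
{"op": "drive_tool", "data": {
  "rows": [
    [0,0,0,0,0,0,0.5],
    [0,0,0,0,0,0,0.3],
    [0,0,0,0,0,0,0.3],
    [0,0,0,0,0,0,0.3],
    [0,0,0,0,0,0,0.3]
  ],
  "force": 80
}}

```text
time: 18.95
tool_pos: [0.4875, 0.2191, 0.0257]
tcp_rot: [0.04, 3.14, 0.0]
wrist_force: [-0.8, -1.2, -3.2]
width: 0.551
grip_force: 82.6
```

Gripped. I'll lift it, then tilt and measure.

Emit:
{"op": "drive_tool", "data": {
  "rows": [
    [0,0,0,0,0,-0.01,0.3],
    [0,0,0,0,0,-0.03,0.3],
    [0,0,0,0,0,-0.04,0.3],
    [0,0,0,0,0,-0.04,0.3],
    [0,6.5,0,0,0,0,0.3],
    [0,6.5,0,0,0,0,0.3],
    [0,6.5,0,0,0,0,0.3],
    [0,0,0,0,0,0,0.3]
  ]
}}

```text
time: 19.62
tool_pos: [0.4894, 0.2187, 0.1431]
tcp_rot: [-0.038, -2.797, -0.006]
wrist_force: [0.2, 0.0, -7.0]
width: 0.553
grip_force: 87.2
```

Emit:
{"op": "drive_tool", "data": {
  "rows": [
    [0,0,0,0,0,0,0.3],
    [0,0,0,0,0,0,0.3],
    [0,0,0,0,0,0,0.3],
    [0,0,0,0,0,0,0.3],
    [0,0,0,0,0,0,0.3],
    [0,-6.5,0,0,0,0,0.3],
    [0,-6.5,0,0,0,0,0.3],
    [0,-6.5,0,0,0,0,0.3]
  ]
}}

```text
time: 20.28
tool_pos: [0.4872, 0.2192, 0.1456]
tcp_rot: [0.041, 3.136, 0.001]
wrist_force: [-0.2, -0.1, -5.1]
width: 0.548
grip_force: 87.2
```

Emit:
{"op": "drive_tool", "data": {
  "rows": [
    [0,0,0,0,0,0,0.3],
    [0,0,0,0,0,0,0.3],
    [0,0,0,0,0,0,0.3],
    [0,0,0,0,0,0,0.3],
    [0,0,0,0,0,0,0.3],
    [0,0,0,0,0,0,0.3],
    [0,0,0,0,0,0,0.3],
    [0,0,0,0,0,0,0.3]
  ]
}}

```text
time: 20.95
tool_pos: [0.4873, 0.2189, 0.1446]
tcp_rot: [-0.042, -3.141, 0.0]
wrist_force: [0.3, 0.7, -5.4]
width: 0.548
grip_force: 87.1
```

```bash
python3 st.py
```

```text
21.2 [0.4869 0.219  0.1448] [-0.041 -3.141  0.   ] F,T,jt5 [-0.376 -0.073 -5.429 -0.007  0.034 -0.007 -0.034] sd [0.822 0.474 0.402 0.044 0.026 0.012 0.   ] 0.554 87.1
```

Emit:
{"op": "drive_tool", "data": {
  "rows": [
    [0,-6.5,0,0,0,0,0.3],
    [0,-6.5,0,0,0,0,0.3],
    [0,-6.5,0,0,0,0,0.3],
    [0,0,0,0,0,0,0.3],
    [0,0,0,0,0,0,0.3],
    [0,0,0,0,0,0,0.3],
    [0,0,0,0,0,0,0.3],
    [0,0,0,0,0,0,0.3]
  ]
}}

```text
time: 21.87
tool_pos: [0.4892, 0.2197, 0.1466]
tcp_rot: [0.038, 2.8, -0.005]
wrist_force: [0.9, -0.4, -4.4]
width: 0.555
grip_force: 87.1
```

Emit:
{"op": "drive_tool", "data": {
  "rows": [
    [0,0,0,0,0,0,0.3],
    [0,0,0,0,0,0,0.3],
    [0,0,0,0,0,0,0.3],
    [0,6.5,0,0,0,0,0.3],
    [0,6.5,0,0,0,0,0.3],
    [0,6.5,0,0,0,0,0.3],
    [0,0,0,0,0,0,0.3],
    [0,0,0,0,0,0,0.3]
  ]
}}

```text
time: 22.53
tool_pos: [0.489, 0.2188, 0.1446]
tcp_rot: [0.044, 3.139, -0.001]
wrist_force: [-0.3, -0.8, -5.6]
width: 0.548
grip_force: 87.3
```

Emit:
{"op": "drive_tool", "data": {
  "rows": [
    [0,0,0,0,0,0,0.3],
    [0,0,0,0,0,0,0.3],
    [0,0,0,0,0,0,0.3],
    [0,0,0,0,0,0,0.3],
    [0,0,0,0,0,0,0.3],
    [0,0,0,0,0,0,0.3]
  ]
}}

```text
time: 23.03
tool_pos: [0.4865, 0.2192, 0.1452]
tcp_rot: [0.04, 3.141, 0.0]
wrist_force: [0.6, -0.9, -5.0]
width: 0.549
grip_force: 87.3
```

```bash
python3 st.py
```

```text
23.28 [0.4869 0.2191 0.145 ] [0.041 3.141 0.   ] F,T,jt5 [ 0.528 -0.031 -4.994 -0.014 -0.01   0.013  0.026] sd [0.192 0.775 0.243 0.021 0.017 0.012 0.001] 0.551 87.3
```

The difference is 0.06, which is ambiguous, so I'll repeat with a steeper tilt and a longer hold.

Emit:
{"op": "drive_tool", "data": {
  "rows": [
    [0,7,0,0,0,0,0.3],
    [0,7,0,0,0,0,0.3],
    [0,7,0,0,0,0,0.3],
    [0,7,0,0,0,0,0.3],
    [0,0,0,0,0,0,0.3],
    [0,0,0,0,0,0,0.3],
    [0,0,0,0,0,0,0.3],
    [0,0,0,0,0,0,0.3]
  ]
}}

```text
time: 23.95
tool_pos: [0.4866, 0.2193, 0.1461]
tcp_rot: [-0.034, -2.656, -0.009]
wrist_force: [-0.1, 0.5, -5.5]
width: 0.551
grip_force: 87.3
```

Emit:
{"op": "drive_tool", "data": {
  "rows": [
    [0,0,0,0,0,0,0.3],
    [0,0,0,0,0,0,0.3],
    [0,0,0,0,0,0,0.3],
    [0,0,0,0,0,0,0.3],
    [0,-7,0,0,0,0,0.3],
    [0,-7,0,0,0,0,0.3],
    [0,-7,0,0,0,0,0.3],
    [0,-7,0,0,0,0,0.3]
  ]
}}

```text
time: 24.62
tool_pos: [0.4873, 0.2192, 0.1459]
tcp_rot: [0.041, 3.135, 0.002]
wrist_force: [0.2, -0.9, -5.2]
width: 0.552
grip_force: 87.3
```

Emit:
{"op": "drive_tool", "data": {
  "rows": [
    [0,0,0,0,0,0,0.3],
    [0,0,0,0,0,0,0.3],
    [0,0,0,0,0,0,0.3],
    [0,0,0,0,0,0,0.3],
    [0,0,0,0,0,0,0.3],
    [0,0,0,0,0,0,0.3],
    [0,0,0,0,0,0,0.3],
    [0,0,0,0,0,0,0.3]
  ]
}}

```text
time: 25.28
tool_pos: [0.4874, 0.2189, 0.1446]
tcp_rot: [-0.042, -3.14, 0.0]
wrist_force: [0.7, -0.3, -5.4]
width: 0.551
grip_force: 87.2
```

```bash
python3 st.py
```

```text
25.53 [0.4869 0.219  0.1449] [-0.041 -3.141  0.   ] F,T,jt5 [-0.01   0.098 -5.773 -0.006  0.042  0.017 -0.034] sd [0.418 0.265 0.356 0.016 0.046 0.016 0.001] 0.551 87.2
```

Emit:
{"op": "drive_tool", "data": {
  "rows": [
    [0,-7,0,0,0,0,0.3],
    [0,-7,0,0,0,0,0.3],
    [0,-7,0,0,0,0,0.3],
    [0,-7,0,0,0,0,0.3],
    [0,0,0,0,0,0,0.3],
    [0,0,0,0,0,0,0.3],
    [0,0,0,0,0,0,0.3],
    [0,0,0,0,0,0,0.3]
  ]
}}

```text
time: 26.2
tool_pos: [0.4893, 0.2201, 0.1473]
tcp_rot: [0.036, 2.652, -0.006]
wrist_force: [0.3, -0.5, -5.7]
width: 0.549
grip_force: 87.4
```

Emit:
{"op": "drive_tool", "data": {
  "rows": [
    [0,0,0,0,0,0,0.3],
    [0,0,0,0,0,0,0.3],
    [0,0,0,0,0,0,0.3],
    [0,0,0,0,0,0,0.3],
    [0,7,0,0,0,0,0.3],
    [0,7,0,0,0,0,0.3],
    [0,7,0,0,0,0,0.3],
    [0,7,0,0,0,0,0.3]
  ]
}}

```text
time: 26.87
tool_pos: [0.4882, 0.2197, 0.1466]
tcp_rot: [-0.039, -3.139, -0.004]
wrist_force: [0.5, -0.2, -5.4]
width: 0.554
grip_force: 87.3
```

Emit:
{"op": "drive_tool", "data": {
  "rows": [
    [0,0,0,0,0,0,0.3],
    [0,0,0,0,0,0,0.3],
    [0,0,0,0,0,0,0.3],
    [0,0,0,0,0,0,0.3],
    [0,0,0,0,0,0,0.3],
    [0,0,0,0,0,0,0.3],
    [0,0,0,0,0,0,0.3],
    [0,0,0,0,0,0,0.3]
  ]
}}

```text
time: 27.53
tool_pos: [0.4864, 0.2191, 0.1453]
tcp_rot: [0.04, 3.141, -0.0]
wrist_force: [0.1, 0.5, -5.4]
width: 0.553
grip_force: 87.3
```

```bash
python3 st.py
```

```text
27.78 [0.4869 0.219  0.145 ] [-0.041 -3.141  0.   ] F,T,jt5 [-2.000e-03 -3.700e-02 -5.353e+00 -4.000e-03 -2.100e-02  3.000e-03
  3.100e-02] sd [0.446 0.42  0.151 0.013 0.024 0.019 0.001] 0.553 87.3
```

Emit:
{"op": "drive_tool", "data": {
  "rows": [
    [0,7,0,0,0,0,0.3],
    [0,7,0,0,0,0,0.3],
    [0,7,0,0,0,0,0.3]
  ]
}}

```text
time: 28.03
tool_pos: [0.4876, 0.2194, 0.1464]
tcp_rot: [-0.035, -2.773, -0.009]
wrist_force: [1.3, 0.5, -5.0]
width: 0.551
grip_force: 87.4
```

```bash
cat > tr.py <<'E'
from h import *
for i in range(16):
    s=status.read_state();print(round(s["time"],2),np.linalg.norm(s["tcp_rot"]).round(3),"jt",s["joint_torque"][4].round(3),"Ty",s["torque"][1].round(3),"F",s["wrist_force"].round(1));read_camera("top")
E
python3 tr.py
```

```text
28.03 2.773 jt 1.087 Ty -0.438 F [ 1.3  0.5 -5. ]
28.08 2.764 jt 5.12 Ty -0.57 F [ 2.4 -0.3 -8.1]
28.13 2.77 jt 3.049 Ty -0.448 F [-0.1  0.2 -6.6]
28.18 2.773 jt 2.402 Ty -0.347 F [ 0.3  0.  -5.9]
28.23 2.775 jt 2.73 Ty -0.354 F [-0.7 -1.  -5.5]
28.28 2.776 jt 2.258 Ty -0.36 F [ 0.2 -0.5 -5.3]
28.33 2.777 jt 2.247 Ty -0.396 F [-0.5  0.6 -4.6]
28.38 2.777 jt 2.28 Ty -0.439 F [ 0.1 -0.  -5.4]
28.43 2.777 jt 2.308 Ty -0.452 F [-0.1 -0.1 -4.9]
28.48 2.777 jt 2.328 Ty -0.394 F [ 0.1 -0.1 -4.6]
28.53 2.777 jt 2.343 Ty -0.385 F [ 0.1 -0.5 -6.1]
28.58 2.777 jt 2.355 Ty -0.4 F [-0.6 -0.6 -6. ]
28.63 2.777 jt 2.364 Ty -0.427 F [ 0.6  0.3 -5.4]
28.68 2.776 jt 2.371 Ty -0.412 F [-1.6  0.1 -5.3]
28.73 2.776 jt 2.377 Ty -0.408 F [-0.4  0.2 -5.5]
28.78 2.776 jt 2.381 Ty -0.435 F [ 0.4  0.4 -5.7]
```

The repeatable difference suggests the ball rolls back when I level quickly. I'll level slowly this time.

Emit:
{"op": "drive_tool", "data": {
  "rows": [
    [0,-2,0,0,0,0,0.3],
    [0,-3,0,0,0,0,0.3],
    [0,-3,0,0,0,0,0.3],
    [0,-3,0,0,0,0,0.3],
    [0,-3,0,0,0,0,0.3],
    [0,-3,0,0,0,0,0.3],
    [0,-2,0,0,0,0,0.3],
    [0,-1,0,0,0,0,0.3]
  ]
}}

```text
time: 29.5
tool_pos: [0.4855, 0.2188, 0.1449]
tcp_rot: [-0.04, -3.123, 0.001]
wrist_force: [-0.3, 0.7, -5.5]
width: 0.552
grip_force: 87.3
```

Emit:
{"op": "drive_tool", "data": {
  "rows": [
    [0,-1,0,0,0,0,0.3],
    [0,0,0,0,0,0,0.3],
    [0,0,0,0,0,0,0.3],
    [0,0,0,0,0,0,0.3],
    [0,0,0,0,0,0,0.3],
    [0,0,0,0,0,0,0.3],
    [0,0,0,0,0,0,0.3]
  ]
}}

```text
time: 30.08
tool_pos: [0.4871, 0.2189, 0.1447]
tcp_rot: [-0.042, -3.141, 0.001]
wrist_force: [-0.5, -0.1, -5.4]
width: 0.548
grip_force: 87.3
```

```bash
python3 st.py
```

```text
30.33 [0.4869 0.2189 0.1449] [-4.100e-02 -3.141e+00  1.000e-03] F,T,jt5 [-0.19  -0.286 -5.831 -0.018  0.074  0.007 -0.071] sd [0.468 0.497 0.327 0.031 0.025 0.033 0.002] 0.557 87.3
```

Emit:
{"op": "drive_tool", "data": {
  "rows": [
    [0,-5,0,0,0,0,0.3],
    [0,-6,0,0,0,0,0.3],
    [0,-6,0,0,0,0,0.3],
    [0,-6,0,0,0,0,0.3],
    [0,0,0,0,0,0,0.3],
    [0,0,0,0,0,0,0.3],
    [0,0,0,0,0,0,0.3],
    [0,0,0,0,0,0,0.3]
  ]
}}

```text
time: 31.0
tool_pos: [0.4889, 0.2197, 0.1466]
tcp_rot: [0.037, 2.739, -0.006]
wrist_force: [0.6, -0.7, -5.8]
width: 0.551
grip_force: 87.3
```

Emit:
{"op": "drive_tool", "data": {
  "rows": [
    [0,0,0,0,0,0,0.3],
    [0,0,0,0,0,0,0.3],
    [0,0,0,0,0,0,0.3],
    [0,0,0,0,0,0,0.3],
    [0,2,0,0,0,0,0.3],
    [0,3,0,0,0,0,0.3],
    [0,3,0,0,0,0,0.3],
    [0,3,0,0,0,0,0.3]
  ]
}}

```text
time: 31.67
tool_pos: [0.4871, 0.2192, 0.1452]
tcp_rot: [0.038, 2.934, -0.004]
wrist_force: [-0.5, 0.3, -6.0]
width: 0.549
grip_force: 87.4
```

Emit:
{"op": "drive_tool", "data": {
  "rows": [
    [0,3,0,0,0,0,0.3],
    [0,3,0,0,0,0,0.3],
    [0,3,0,0,0,0,0.3],
    [0,2,0,0,0,0,0.3],
    [0,1,0,0,0,0,0.3],
    [0,0,0,0,0,0,0.3],
    [0,0,0,0,0,0,0.3],
    [0,0,0,0,0,0,0.3]
  ]
}}

```text
time: 32.33
tool_pos: [0.4866, 0.2189, 0.1446]
tcp_rot: [-0.041, -3.141, 0.001]
wrist_force: [0.3, 0.1, -5.7]
width: 0.554
grip_force: 87.4
```

Emit:
{"op": "drive_tool", "data": {
  "rows": [
    [0,0,0,0,0,0,0.3],
    [0,0,0,0,0,0,0.3],
    [0,0,0,0,0,0,0.3],
    [0,0,0,0,0,0,0.3]
  ]
}}

```text
time: 32.67
tool_pos: [0.4867, 0.219, 0.145]
tcp_rot: [-0.041, -3.141, 0.0]
wrist_force: [0.7, -0.1, -5.3]
width: 0.551
grip_force: 87.4
```

```bash
python3 st.py
```

```text
32.92 [0.4869 0.219  0.1449] [-0.041 -3.141  0.   ] F,T,jt5 [ 0.332 -0.182 -5.49  -0.008 -0.077  0.013  0.072] sd [0.228 0.39  0.392 0.014 0.025 0.047 0.001] 0.55 87.4
```

After slow levelling the torque reads -0.071 at one end and +0.072 at the other, a difference of 0.143 N m. The middle tin is the one that rattles. Next I'll refine the dish position.

```bash
python3 - <<'E'
from h import *
import pickle
A=pickle.load(open("a.pkl","rb"));T=A[3];k=dict(L=.078,W=.12,H=.026)
S=shot("scene");d=masks_of(S,"steel_dish");print([(round(m["score"],2),[int(v) for v in m["bbox"]]) for m in d+A[5]])
mt=A[5][0]["mask"]*1.
print(fitbox([(T,mt)],[.66,.146,0,0.1],fixz=0,**k));
if d: print(fitbox([(S,d[0]["mask"]*1.)],[.66,.146,0,0.1],fixz=0,**k),fitbox([(S,d[0]["mask"]*1.),(T,mt)],[.66,.146,0,0.1],fixz=0,**k))
E
```

```text
[(0.8, [297, 172, 337, 200]), (0.21, [288, 239, 316, 266]), (0.96, [255, 138, 305, 170])]
(array([0.65986466, 0.14818399, 0.00829135, 0.11747618]), np.float64(0.07679937413073713))
(array([ 0.66995855,  0.15248195, -0.01064605,  0.11873216]), np.float64(0.28620883233532934)) (array([0.66252337, 0.14821064, 0.00659685, 0.11397333]), np.float64(0.41530712046005347))
```

Emit:
{"op": "drive_tool", "data": {
  "rows": [
    [0,0,0,-0.007,-0.003,-0.01,0.3],
    [0,0,0,-0.015,-0.006,-0.015,0.3],
    [0,0,0,-0.015,-0.006,-0.01,0.3],
    [0,0,0,-0.015,-0.006,-0.01,0.3],
    [0,0,0,-0.015,-0.006,0,0.3],
    [0,0,0,-0.015,-0.006,0,0.3],
    [0,0,0,-0.015,-0.006,0,0.3],
    [0,0,0,-0.015,-0.006,0,0.3]
  ]
}}

```text
time: 33.68
tool_pos: [0.5989, 0.1702, 0.1896]
tcp_rot: [-0.042, -3.141, 0.001]
wrist_force: [-0.3, -0.5, -5.7]
width: 0.551
grip_force: 87.5
```

Emit:
{"op": "drive_tool", "data": {
  "rows": [
    [0,0,0,-0.015,-0.006,0,0.3],
    [0,0,0,-0.015,-0.006,0,0.3],
    [0,0,0,-0.015,-0.005,0,0.3],
    [0,0,0,-0.012,-0.003,0,0.3],
    [0,0,0,-0.007,-0.002,0,0.3],
    [0,0,0,-0.003,-0.001,0,0.3],
    [0,0,0,0,0,0,0.3],
    [0,0,0,0,0,0,0.3]
  ]
}}

```text
time: 34.35
tool_pos: [0.6636, 0.1463, 0.1894]
tcp_rot: [-0.041, -3.14, 0.001]
wrist_force: [-0.2, 0.5, -4.6]
width: 0.552
grip_force: 87.5
```

Emit:
{"op": "drive_tool", "data": {
  "rows": [
    [0,0,0,0,0,0,0.3],
    [0,0,0,0,0,0,0.3],
    [0,0,0,0,0,0,0.3],
    [0,0,0,0,0,0,0.3],
    [0,0,0,0,0,0,0.3],
    [0,0,0,0,0,0,0.3]
  ]
}}

```text
time: 34.85
tool_pos: [0.664, 0.1464, 0.19]
tcp_rot: [-0.041, -3.141, 0.0]
wrist_force: [-0.5, 0.3, -5.8]
width: 0.552
grip_force: 87.5
```

```bash
python3 st.py; python3 - <<'E'
from h import *
s=status.read_state();print(s["tool_pos"],R.from_rotvec(s["tcp_rot"]).as_matrix()[2].round(4))
S=shot("scene");T=shot("top")
im=np.vstack([cv2.resize(S["color"][100:280,180:420],(400,300)),cv2.resize(T["color"][100:280,150:390],(400,300))])
cv2.imwrite("pics/f.png",im[:,:,::-1])
E
```

```text
35.1 [0.6641 0.1463 0.1899] [-0.041 -3.141  0.   ] F,T,jt5 [ 1.12e-01 -1.90e-02 -5.42e+00  2.00e-02 -4.20e-02 -4.00e-03  5.20e-02] sd [0.574 0.219 0.364 0.019 0.02  0.022 0.   ] 0.552 87.5
[0.66408066 0.14629224 0.1898656 ] [ 4.e-04 -3.e-04 -1.e+00]
```

View pics/f.png

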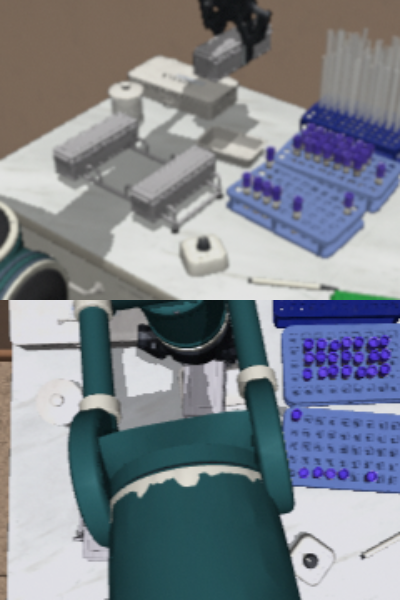

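The tin is held level over the dish (scene crop px about (232,55)). The other two are seated with lids shut, and the dish, jar, timer and pen haven't moved.

```bash
python3 -c "
from workcell import workorder;print(workorder.finish_job())"
```

```text
the job is handed in; nothing more can be done
None
```

Job handed in at about 35 s: the ajar lid (right tin) was pressed shut, the right tin tested silent and is back in its seat, and the middle tin rattles and is held still and level over the dish at about 19 cm; the left tin was never lifted.

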